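# Feed the slide on by one turn of the hand wheel

## Task

Advance the feed slide by one step: with the fingertips, push the hand wheel round clockwise (seen from above) by its upright red handle through exactly one full turn, so that the white mark is back at the red pointer and the slide has carried the terminal block under the marking pin, then move clear. Push on the handle only, not on the rim or spokes, without pinching it, and do not run well past the mark or turn the wheel noticeably backwards from its start. Leave the terminal block in its nest and everything else on the table alone.

Things in the scene. Friction and masses are not known exactly. Their poses are not given: they have to be found in the camera images.
- feed_wheel (a joint): rotation of the steel three-spoke hand wheel about its vertical axis, rad: 0 at the start, growing clockwise as seen from above; one full turn clockwise reads 6.283. It turns either way without stops in the useful range, needs about 2 to 4 N at the handle, and stays where it is left (no spring, hardly any coasting). At 0 and again after each full turn the white mark on the rim, just outside the handle, stands at the fixed red pointer on the wheel's housing.
- wheel_centre (a point): point on the wheel's vertical axis at half the height of the handle. The wheel lies level: rim 173 mm over all, its top (also of the spokes) about 24 mm below this point, the hub's top 17 mm below it. Its z axis points up.
- handle_mid (a point): centre of the upright red handle, half-way up it. The handle stands on one spoke of the wheel, 70 mm from the axis, and turns with the wheel. It is oval: 16 mm along the spoke, 24 mm in the direction of travel; its rounded top is 26 mm above this point and its foot on the spoke 24 mm below. Above the wheel all is clear: the red pointer outside the rim ends below the rim's top, and the bracket beyond it is lower than the handle.
- handle_rear: rear half of the red handle: the side that is pushed to turn the wheel clockwise as seen from above. Its origin is on the wheel's axis, at the level of the rim, and its x axis points along the spoke to the handle.
- handle_front: front half of the red handle: the side that leads when the wheel turns clockwise. Origin and axes as handle_rear.
- wheel_rim: rim, spokes and hub of the wheel, without the handle (steel, rim bar 13 mm thick). Origin on the axis at mid rim thickness.
- slide_bed: fixed grey bed plate, 300x240x14 mm, bolted down, of the feed slide; origin at the centre of its underside. The wheel's housing stands on its near half; on its far half (its own +x side, 95 mm from the origin) a rail runs along its y axis, with a bracket and a marking pin over the middle of the rail; the bracket's top is 102 mm above the table, 34 mm lower than the handle's top.
- carriage (a joint): travel of the aluminium carriage along the rail, m: 0 at the start, growing along the bed's +y. The wheel drives it through a screw: 0.020 m for one full turn, which brings the middle of the terminal block under the marking pin.
- nest (a point): centre of the floor of the shallow nest in the top of the carriage.
- block_mid (a point): centre of the loose white terminal block, 18x62x18 mm, which lies in the nest along the rail, between 4 mm high lips, and rides with the carriage. It is not to be touched. 9 mm above nest.
- glue_bottle: loose bystander: brown glue bottle with blue cap, 47x48x88 mm, standing; origin at the centre of its underside. To be left alone.
- spare_knob: loose bystander: black control knob, 32 mm across, 19 mm high; origin at the centre of its underside. To be left alone.
- black_tape: loose bystander: roll of black tape, 55 mm across, 19 mm high; origin at the centre of its underside. To be left alone.
- blue_driver: loose bystander: blue-handled screwdriver, 20x167x24 mm, lying along its y axis; origin at the centre of its underside. To be left alone.
- micro_switch: loose bystander: small black micro switch, 16x34x15 mm; origin at the centre of its underside. To be left alone.
- terminal_block: the same terminal block; origin at the centre of its underside.

How it is judged:
On the way:
1. the wheel is on its way round, between 150 and 240 degrees, with a finger pushing on the rear of its handle (value of joint feed_wheel between 2.62 and 4.19 rad and contact force between the fingers and handle_rear above 0.3 N).
At the end, for the whole second after the job is handed in: The wheel stands still one full turn clockwise from its start, within 0.14 rad (8 degrees); the carriage has moved 20 mm, within 1 mm; the terminal block rests in its nest (within 8 mm of the nest's centre) (value of joint feed_wheel between 6.143 and 6.423 rad and value of joint carriage between 0.019 and 0.021 m and velocity of joint feed_wheel between -0.05 and 0.05 rad/s and horizontal distance between block_mid and nest below 0.008 m and distance between block_mid and nest below 0.014 m and linear speed of terminal_block below 0.02 m/s); the robot touches nothing.
It fails at once if the wheel is run more than 0.5 rad (29 degrees) past the full turn, or turned back by more than 0.35 rad (20 degrees) from its start (value of joint feed_wheel above 6.783 rad or value of joint feed_wheel below -0.35 rad).
It fails at once if the handle is pinched: pressed on its front and its rear at once, over 1.5 N each (contact force between the fingers and handle_rear above 1.5 N and contact force between the fingers and handle_front above 1.5 N).
It fails at once if the rim, spokes or hub are pushed with more than 5 N (contact force between any of the fingers, the arm and wheel_rim above 5 N).
It fails at once if the terminal block is touched with more than 1 N, lifted, or put out of its nest (distance between block_mid and nest above 0.018 m or contact force between any of the fingers, the arm and terminal_block above 1 N).
It fails at once if a bystander (glue bottle, knob, tape, screwdriver, micro switch) is moved by more than 15 mm (distance of any of glue_bottle, spare_knob, black_tape, blue_driver, micro_switch from where it was at the start of the episode above 0.015 m).
It also fails if it takes over 64 s, if anything falls off the work surface, if the arm or the gripper's body presses on something with over 40 N, if the wrist force passes 120 N, or if a joint passes its speed limit or range.

## Robot

A 6-joint arm with a two-finger parallel gripper is mounted at the origin on a cart in front of the work surface, level with it; the furniture and walls round the work are solid. World frame = base frame: x ahead of the robot, y to its left, z up, the work surface at z = 0. Lengths are in m, angles in rad, forces in N, time in s.
With the tool pointing down it reaches from about 0.35 to 0.875 m from the base axis. Payload 4.2 kg.
Tool frame: the origin (TCP) lies midway between the tips of the shut fingers; the grasp point (between the pads) lies r.grip_depth behind it (r.grip_depth is the distance from the TCP to the grasp point, in m); z points along the fingers, y is the line along which they close (so a half turn about z gives the same grasp; the last joint's range is limited). The gripper opens to 87 mm and grips with 3 to 60 N. Pads are 19 mm wide; open, the fingers measure 117 mm over their backs; the gripper's body (75 mm by 190 mm) begins 51 mm behind the grasp point.
Start: joints at [-0.982, 0.385, 0.008, 0, -1.194, -0.259], TCP at [0.202, -0.591, 0.223] pointing down, gripper open.
Joint ranges: [-3.14, 3.14], [-1.21, 2.06], [-1.07, 1.41], [-3.16, 2.05], [-2.99, -0.16], [-3.1, 3.1]. Speed limits (rad/s): [2.79, 2.79, 3.14, 3.14, 3.14, 3.14].

## Interface

Orientations are given as a unit quaternion [x, y, z, w].
In Python, from plant import r, get_image, camera_model gives the robot as it stands.
- The arm moves only by the tool send_rows, never from a script. Its argument "deltas" is a list of rows, each a list of 3 entries, a list of its own where there are three numbers: the shift along the tool's x, y, z in mm, then the turn, a rotation vector about the tool's x, y, z in rad, then the closure, from 0 (fully open) to 1 (shut). In form: [[[dx, dy, dz], [rx, ry, rz], fingers], ...]. A call has exactly 10 rows; each row shifts and turns the commanded pose from where the row before left it, along the tool's axes as they then stand; what a row does not reach is not made up. A row lasts 1/12 s, in which the tool goes at most 41.7 mm and 7.16 degrees, less where a joint would pass 70% of its speed; a pose out of reach is approached as far as the arm can. A call is refused whole if a number of a shift passes 41.7 or a number of a turn 0.125, either way. A call with a gripper value outside its range is refused whole. The fingers move at their own pace and stop on an object; the grip force is fixed at half the most. Time passes only in rows, so rows that do not move let the fingers close, or fill a call up. It gives the time, the measured TCP pose, the force, the opening and the grip force at its end, in the units of the state.
- r.read_state(): the state, without advancing time (a new reading comes with each control period).
- get_image(name): name is "scene" or "side" or "wrist"; returns the picture (420x560x3 uint8, blue, green, red); there is no depth.
- camera_model(name): a dict with "vertical_fov" (degrees; the focal length in pixels is half the picture's height over the tangent of half this angle, whatever the lens; pixels are square), "cx", "cy" (the principal point, pixels), "D" ([k1, k2, p1, p2, k3] as OpenCV has them; the pictures are not rectified), "view" (4x4, takes a point from world to camera coordinates). Camera axes: x right, y up, looking along -z (the intrinsics and any distortion apply to the point x, -y, -z); pixel columns grow to the right and rows downward; lengths in m; the calibration is good to about 2 mm. A picture is of the moment at which its call begins: read the wrist's pose just before it. camera_model takes no time and is no camera call; for the wrist camera it gives the pose at the moment of the call.
- r.sign_off(): hands the job in; it is judged then, once.
The state is a dict: "time": time; "joint_pos": joint angles; "joint_velocities": joint speeds; "effort": joint torques, N m; "position": TCP position; "tool_rot": TCP orientation; "wrist_force": force on the tool from outside, world axes, zero at the start; "moment": the same for the moment, N m; "opening": opening from 0.0 (shut) to 1.0 (fully open); "grasp_force": force on a finger pad.
Only numpy, scipy, OpenCV 4.12 (cv2) and the standard library are available. Lean on these libraries where they do the work, as an engineer would, in place of code of your own. Each camera call takes 0.05 s, during which the arm holds its last target. There are 200 camera calls.

## Working session

There is one attempt and no reset: what is moved stays moved. The work goes in short steps, Python scripts to look and compute and a tool call to move; the robot and the scene stay as the last step left them, time stands still between calls to the robot, and variables do not carry over. Pictures are saved under pics/ and viewed, at most 10 in all, crops included, and the job is handed in when it is done.

Besides the shell and the picture viewer there is one more tool, called after "Emit:" by a JSON object that holds its "fn" and its "kwargs", one argument or row to a line. send_rows: Moves the arm, as the interface text tells. Its arguments: {"type":"object","properties":{"deltas":{"type":"array","items":{"type":"array"}}},"required":["deltas"]}

```bash
mkdir -p pics; ls
python3 - <<'E'
from plant import r,get_image,camera_model
import cv2,numpy as np
print(r.read_state(), r.grip_depth)
a=get_image("scene");b=get_image("side")
cv2.imwrite("pics/scene.png",a);cv2.imwrite("pics/side.png",b)
for n in("scene","side"):
    m=camera_model(n);print(n,m)
E
```

```text
pics
{'time': 0.0, 'joint_pos': array([-9.82366440e-01,  3.85572165e-01,  6.58933829e-03, -4.94228835e-04,
       -1.19401815e+00, -2.58564332e-01]), 'joint_velocities': array([-4.27293410e-05, -8.86062746e-04,  6.35388392e-04, -4.08946803e-04,
        3.76335864e-04, -4.46274534e-04]), 'effort': array([ 8.95947742e-04, -3.90662384e+01,  1.87404191e+01,  4.21966463e+00,
        1.10529285e-02, -1.94729332e-04]), 'position': array([ 0.20223485, -0.59071689,  0.22143663]), 'tool_rot': array([-1.64095981e-01,  9.86443734e-01,  1.09932930e-03, -2.43611738e-04]), 'wrist_force': array([-0.17440111, -0.11698898,  0.06165512]), 'moment': array([-0.01171731, -0.01924253,  0.0130514 ]), 'grasp_force': 0.0, 'opening': 1.0014356429999993} 0.0187
scene {'vertical_fov': 50.498756205989736, 'cx': 282.34483583319, 'cy': 213.55986084046162, 'D': array([0.02035244, 0.        , 0.        , 0.        , 0.        ]), 'view': array([[-0.74363105, -0.66835354,  0.01778753,  0.42717774],
       [ 0.4790115 , -0.51402561,  0.71156563, -0.34842824],
       [-0.46643417,  0.53766273,  0.70239444, -0.95729231],
       [ 0.        ,  0.        ,  0.        ,  1.        ]])}
side {'vertical_fov': 52.57570586693706, 'cx': 284.9000848371021, 'cy': 213.0594810545425, 'D': array([0.01370708, 0.        , 0.        , 0.        , 0.        ]), 'view': array([[-0.91766979, -0.39728356,  0.00692316,  0.55570769],
       [ 0.25491384, -0.57527138,  0.77722698, -0.22927731],
       [-0.30479681,  0.71500252,  0.62918224, -1.34911004],
       [ 0.        ,  0.        ,  0.        ,  1.        ]])}
```

View pics/scene.png

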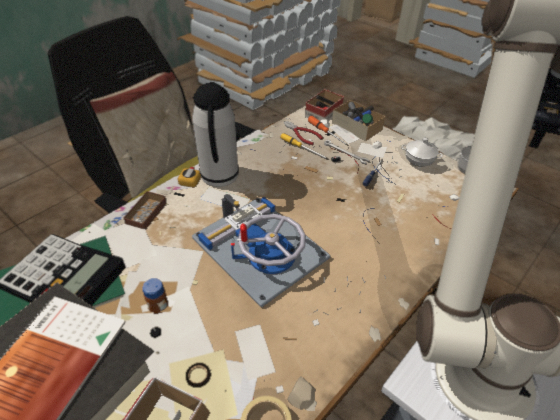

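View pics/side.png

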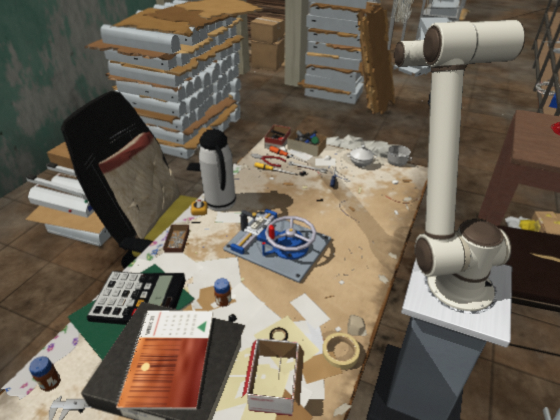

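The scene view shows the wheel with its rim around (272,240), the red handle at about (243,233) and the pointer near (234,250). In the side view the rim is at about (290,233) and the handle at (271,231). Next I'll enlarge both views and mask the red.

```bash
cat > h.py <<'E'
import cv2,numpy as np
from plant import r,get_image,camera_model
def K(m):
    f=210/np.tan(np.radians(m["vertical_fov"])/2); return np.array([[f,0,m["cx"]],[0,f,m["cy"]],[0,0,1]])
def ray(m,px):
    u=cv2.undistortPoints(np.array(px,float).reshape(-1,1,2),K(m),m["D"])[:,0]
    V=m["view"];R=V[:3,:3];d=np.c_[u[:,0],-u[:,1],-np.ones(len(u))]@R
    return -R.T@V[:3,3],d
def plane(m,px,z):
    c,d=ray(m,px); return c+d*((z-c[2])/d[:,2])[:,None]
def red(a):
    h=cv2.cvtColor(a,cv2.COLOR_BGR2HSV)
    return (((h[...,0]<8)|(h[...,0]>172))&(h[...,1]>150)&(h[...,2]>70)).astype(np.uint8)
E
python3 - <<'E'
from h import *
out=[]
for n,(x,y) in (("scene",(185,185)),("side",(215,195))):
    a=cv2.imread(f"pics/{n}.png");m=camera_model(n)
    k=red(a);c,l,s,ce=cv2.connectedComponentsWithStats(k)
    for i in range(1,c):
        X,Y,W,H,A=s[i]
        if A>4 and x<X<x+150 and y<Y<y+110:
            ys,xs=np.where(l==i); t=ys.min()
            print(n,s[i],ce[i],"top->",plane(m,[(xs[ys==t].mean(),t)],.134)[0].round(4),"cent->",plane(m,[ce[i]],.110)[0].round(4))
    out.append(cv2.resize(a[y:y+110,x:x+150],None,fx=5,fy=5,interpolation=cv2.INTER_CUBIC))
    cv2.imwrite(f"pics/{n}_c.png",out[-1])
E
```

```text
scene [240 224   7  18  84] [243.27380952 232.46428571] top-> [0.6018 0.1178 0.134 ] cent-> [0.5971 0.1212 0.11  ]
scene [231 243   3   2   6] [232.  243.5] top-> [0.5757 0.1774 0.134 ] cent-> [0.5911 0.1648 0.11  ]
side [269 225   5  14  62] [271.12903226 231.14516129] top-> [0.6046 0.117  0.134 ] cent-> [0.6034 0.1194 0.11  ]
```

View pics/scene_c.png

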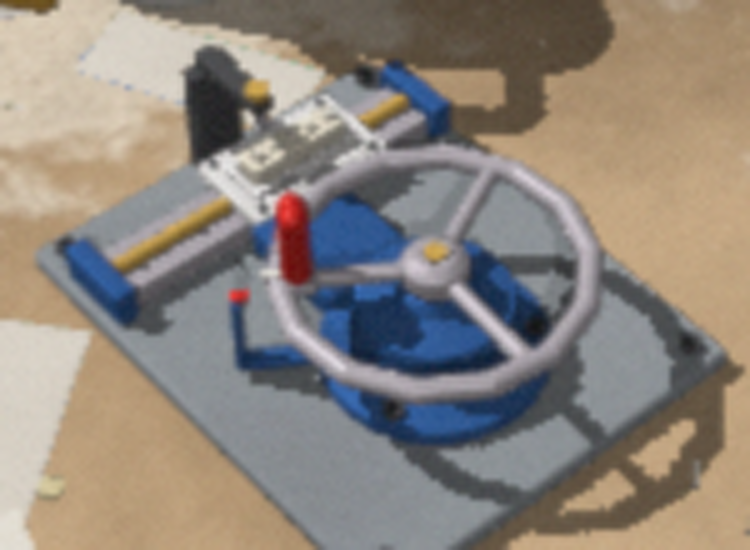

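View pics/side_c.png

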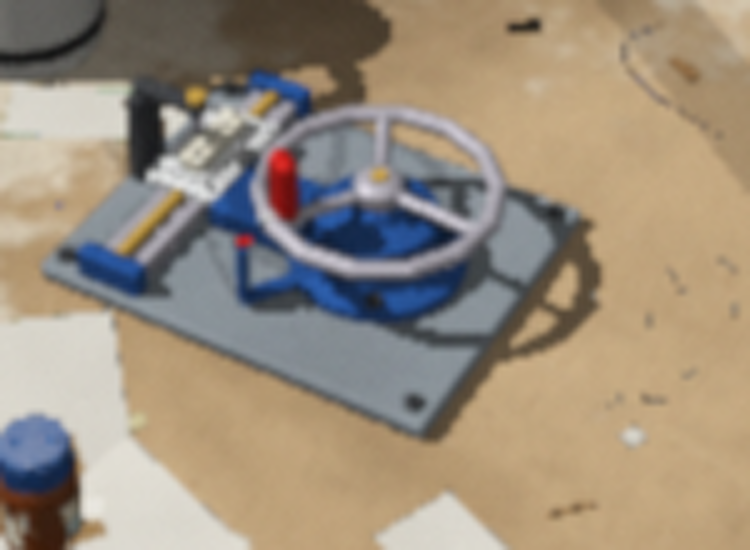

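Both crops show the gold hub cap (scene 436,252; side 380,175), the handle pointing left from it, and the pointer tip outside the rim (scene 238,296; side 245,240). The rail and terminal block lie beyond it.

Run:
```python
from h import *
from scipy.optimize import least_squares
S={"scene":((185,185),(436,252),[(272,270),(603,262),(440,145),(430,400),(520,158),(330,362),(575,335),(575,200)],(238,296),(293,200),(295,280)),
"side":((215,195),(380,175),[(250,185),(504,190),(380,105),(375,279),(455,125),(280,240),(480,240),(300,120)],(245,240),(281,155),(290,215))}
f=lambda o,p:(np.array(p,float).reshape(-1,2)+.5)/5-.5+np.array(o)
for n,(o,h,rim,ptr,top,foot) in S.items():
    m=camera_model(n)
    P=plane(m,f(o,rim),.080)[:,:2]
    q=least_squares(lambda q:np.hypot(*(P-q[:2]).T)-q[2],[.6,.05,.08])
    print(n,"hub",plane(m,f(o,h),.094).round(4),"rim",q.x.round(4),(q.fun*1e3).round(1))
    print(" ptr",plane(m,f(o,ptr),.075).round(4),"top",plane(m,f(o,top),.135).round(4),"foot",plane(m,f(o,foot),.086).round(4))
# triangulate
def tri(i):
    A=np.zeros((3,3));b=np.zeros(3)
    for n,v in S.items():
        c,d=ray(camera_model(n),f(v[0],v[i]));d=d[0]/np.linalg.norm(d[0]);M=np.eye(3)-np.outer(d,d);A+=M;b+=M@c
    return np.linalg.solve(A,b).round(4)
for i in(1,3,4,5):print(i,tri(i))
```

```text
scene hub [[0.5501 0.069  0.094 ]] rim [0.5532 0.0643 0.0846] [-1.2 -0.9  0.1  3.9  2.1 -1.4 -1.9 -0.7]
 ptr [[0.6141 0.1453 0.075 ]] top [[0.5984 0.1187 0.135 ]] foot [[0.5936 0.125  0.086 ]]
side hub [[0.5554 0.0699 0.094 ]] rim [0.5589 0.0665 0.0854] [-0.5 -0.4  0.6  3.5 -0.8 -2.8 -0.9  1.4]
 ptr [[0.6192 0.1447 0.075 ]] top [[0.6034 0.121  0.135 ]] foot [[0.5973 0.1218 0.086 ]]
1 [0.5582 0.0608 0.0838]
3 [0.6205 0.1404 0.0687]
4 [0.6079 0.1104 0.1237]
5 [0.5954 0.1239 0.0863]
```

Wheel centre is about (0.555, 0.068) and the handle about (0.600, 0.120), which puts it 69 mm from the axis (70 expected) at about 49°. I'll move above the wheel and shut the fingers.

Emit:
{"fn": "send_rows", "kwargs": {
  "deltas": [
    [[-18,18,0],[0,0,0],1],
    [[-18,18,0],[0,0,0],1],
    [[-18,18,0],[0,0,0],1],
    [[-18,18,0],[0,0,0],1],
    [[-18,18,0],[0,0,0],1],
    [[-18,18,0],[0,0,0],1],
    [[-18,18,0],[0,0,0],1],
    [[-18,18,0],[0,0,0],1],
    [[-18,18,0],[0,0,0],1],
    [[-18,18,0],[0,0,0],1]
  ]
}}

```text
time: 0.93
position: [0.3145, -0.3613, 0.2222]
tool_rot: [-0.164, 0.986, 0.0, -0.0]
wrist_force: [0.8, -0.9, 0.0]
opening: 0.328
grasp_force: 0.0
```

Emit:
{"fn": "send_rows", "kwargs": {
  "deltas": [
    [[-18,18,0],[0,0,0],1],
    [[-18,18,0],[0,0,0],1],
    [[-18,18,0],[0,0,0],1],
    [[-18,18,0],[0,0,0],1],
    [[-18,18,0],[0,0,0],1],
    [[-18,18,0],[0,0,0],1],
    [[-18,18,0],[0,0,0],1],
    [[-18,18,0],[0,0,0],1],
    [[-18,18,0],[0,0,0],1],
    [[-18,18,0],[0,0,0],1]
  ]
}}

```text
time: 1.77
position: [0.4265, -0.1328, 0.2223]
tool_rot: [-0.164, 0.986, 0.0, -0.0]
wrist_force: [0.7, -0.7, -1.0]
opening: 0.008
grasp_force: 0.0
```

Emit:
{"fn": "send_rows", "kwargs": {
  "deltas": [
    [[-18,18,0],[0,0,0],1],
    [[-18,18,0],[0,0,0],1],
    [[-18,18,0],[0,0,0],1],
    [[-18,18,0],[0,0,0],1],
    [[-18,18,0],[0,0,0],1],
    [[-18,18,0],[0,0,0],1],
    [[-18,18,0],[0,0,0],1],
    [[-18,18,0],[0,0,0],1],
    [[-18,18,0],[0,0,0],1],
    [[-18,18,0],[0,0,0],1]
  ]
}}

```text
time: 2.6
position: [0.5385, 0.0957, 0.2221]
tool_rot: [-0.164, 0.986, -0.0, -0.0]
wrist_force: [0.2, 0.7, 0.1]
opening: 0.002
grasp_force: 0.0
```

Run:
```python
from h import *
s=r.read_state();print(s["position"],s["tool_rot"],s["joint_pos"],s["time"],s["opening"])
m=camera_model("wrist");a=get_image("wrist");cv2.imwrite("pics/w1.png",a)
np.save("w1.npy",m,allow_pickle=True)
print(-m["view"][:3,:3].T@m["view"][:3,3],m["vertical_fov"],m["D"])
print(plane(camera_model("scene"),[(220,178)],0),plane(camera_model("side"),[(219,203)],0),"thermos base")
```

```text
[0.53849718 0.09565957 0.22210836] [-1.64201491e-01  9.86426702e-01 -2.03180776e-05 -4.80522398e-04] [ 4.72163084e-01  2.53016989e-01 -1.84999709e-01 -2.78029075e-04
 -1.13370798e+00 -1.71294464e+00] 2.6 0.0024110874166759413
[0.47363194 0.07300532 0.38483302] 67.18349055773403 [-0.00103945  0.          0.          0.          0.        ]
[[ 0.89535091 -0.06216775  0.        ]] [[ 0.91476617 -0.06196387  0.        ]] thermos base
```

View pics/w1.png

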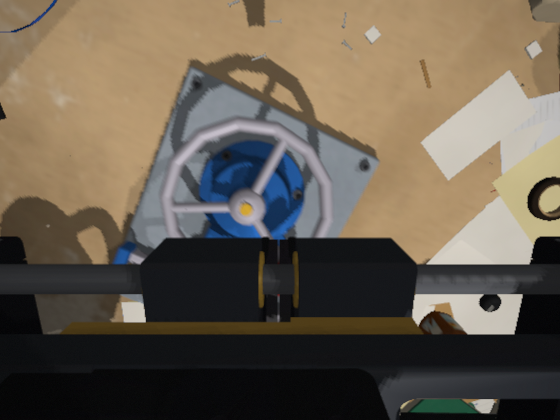

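The wrist view shows the wheel almost straight down: hub cap at (247,209), rim from u=162 to 331 with its top at v=118. The handle is hidden behind the gripper.

Run:
```python
from h import *
m=np.load("w1.npy",allow_pickle=True).item()
print("hub",plane(m,[(246.5,209)],.094))
P=plane(m,[(162,195),(331,195),(245,118),(185,137),(311,145)],.080)
from scipy.optimize import least_squares
q=least_squares(lambda q:np.hypot(*(P[:,:2]-q[:2]).T)-q[2],[.6,.05,.08]);print(q.x,q.fun*1e3)
q=least_squares(lambda q:np.hypot(*(P[:,:2]-q).T)-.0865,[.6,.05]);print(q.x,q.fun*1e3)
print("bed corners",plane(m,[(191,66),(378,160)],.014), "spoke ends",plane(m,[(283,140),(172,209)],.083))
```

```text
hub [[0.55555534 0.06937567 0.094     ]]
[0.55483116 0.06769895 0.08420444] [-0.67536123 -0.14940009 -1.89457517  1.80423068  0.91510582]
[0.55768825 0.06862341] [-2.63278664 -2.00649192 -1.1873099   1.77083645  0.72123425]
bed corners [[ 0.44464054 -0.03671334  0.014     ]
 [ 0.4720589   0.19561703  0.014     ]] spoke ends [[ 4.84054733e-01  8.14689766e-02  8.30000000e-02]
 [ 5.82498888e-01 -3.23401976e-04  8.30000000e-02]]
```

Centre C is (0.5555, 0.069). The spokes put the handle at 50.5°, or (0.600, 0.123), which agrees across the views. Next I'll turn the tool, then descend behind the handle.

Emit:
{"fn": "send_rows", "kwargs": {
  "deltas": [
    [[0,0,0],[0,0,-0.1226],1],
    [[0,0,0],[0,0,-0.1226],1],
    [[0,0,0],[0,0,-0.1226],1],
    [[0,0,0],[0,0,-0.1226],1],
    [[0,0,0],[0,0,-0.1226],1],
    [[0,0,0],[0,0,-0.1226],1],
    [[0,0,0],[0,0,-0.1226],1],
    [[0,0,0],[0,0,-0.1226],1],
    [[0,0,0],[0,0,-0.1226],1],
    [[0,0,0],[0,0,-0.1226],1]
  ]
}}

```text
time: 3.48
position: [0.538, 0.0942, 0.222]
tool_rot: [-0.704, 0.71, 0.0, -0.001]
wrist_force: [0.7, -0.4, 1.0]
opening: 0.007
grasp_force: 0.0
```

Emit:
{"fn": "send_rows", "kwargs": {
  "deltas": [
    [[0,0,0],[0,0,-0.1226],1],
    [[0,0,0],[0,0,-0.1226],1],
    [[0,0,0],[0,0,-0.1226],1],
    [[0,0,0],[0,0,-0.1226],1],
    [[0,0,0],[0,0,-0.1226],1],
    [[0,0,0],[0,0,-0.1226],1],
    [[0,0,0],[0,0,-0.1226],1],
    [[0,0,0],[0,0,-0.1226],1],
    [[0,0,0],[0,0,-0.1226],1],
    [[0,0,0],[0,0,-0.1226],1]
  ]
}}

```text
time: 4.32
position: [0.5381, 0.0942, 0.2221]
tool_rot: [0.984, -0.176, -0.0, 0.0]
wrist_force: [0.6, 0.2, -0.2]
opening: 0.009
grasp_force: 0.0
```

```bash
cat > st.py <<'E'
from h import *
from scipy.spatial.transform import Rotation as Ro
C=np.array([.5555,.069])
def st(goal=None):
    s=r.read_state();R=Ro.from_quat(s["tool_rot"]).as_matrix();p=s["position"]
    d=p[:2]-C;yaw=np.degrees(np.arctan2(R[1,0],R[0,0]));th=np.degrees(np.arctan2(d[1],d[0]))
    print("t",round(s["time"],2),"p",p.round(4),"rho",np.hypot(*d).round(4),"th_f",th.round(1),"yaw",yaw.round(1),"q",np.degrees(s["joint_pos"])[[0,5]].round(1),"F",s["wrist_force"].round(1))
    if goal is not None: print("to goal, tool mm",(R.T@(np.array(goal)-p)*1e3).round(1))
E
python3 -c "
from st import *
st((.5695,.1376,.104))
m=camera_model('wrist');a=get_image('wrist');cv2.imwrite('pics/w2.png',a)
k=red(a);c,l,s,ce=cv2.connectedComponentsWithStats(k)
for i in range(1,c):
  if s[i][4]>30: print(s[i],ce[i],plane(m,[ce[i]],.125))
"
```

```text
t 4.32 p [0.5381 0.0942 0.2221] rho 0.0307 th_f 124.7 yaw -20.3 q [26.9 42.8] F [ 0.6  0.2 -0.2]
to goal, tool mm [ 14.6 -51.7 118.1]
[196 133  11   8  61] [201.36065574 136.73770492] [[0.61671883 0.13064304 0.125     ]]
[209 136  22  30 491] [219.75560081 151.17718941] [[0.60109183 0.12127361 0.125     ]]
```

View pics/w2.png

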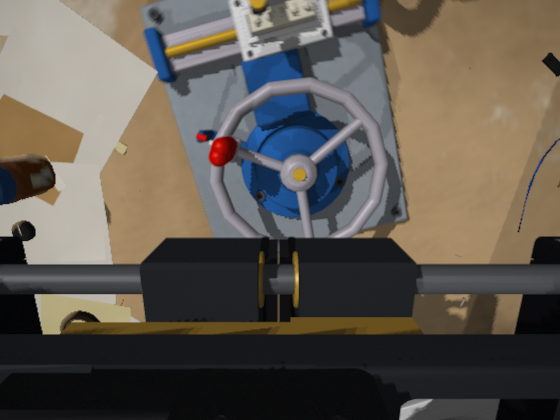

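The wrist view now shows the handle at (220,151), which gives (0.601, 0.121) and confirms the fix. The hub is at (299,174) and the pointer at (201,137). Next: 4 lateral rows, then 6 down.

Emit:
{"fn": "send_rows", "kwargs": {
  "deltas": [
    [[3.7,-13,0],[0,0,0],1],
    [[3.7,-13,0],[0,0,0],1],
    [[3.7,-13,0],[0,0,0],1],
    [[3.7,-13,0],[0,0,0],1],
    [[0,0,19.5],[0,0,0],1],
    [[0,0,19.5],[0,0,0],1],
    [[0,0,19.5],[0,0,0],1],
    [[0,0,19.5],[0,0,0],1],
    [[0,0,19.5],[0,0,0],1],
    [[0,0,19.5],[0,0,0],1]
  ]
}}

```text
time: 5.2
position: [0.5713, 0.1391, 0.1042]
tool_rot: [0.984, -0.179, 0.0, -0.0]
wrist_force: [0.2, -0.6, -0.7]
opening: 0.009
grasp_force: 0.0
```

```bash
python3 -c "
from st import *
st((.5695,.1376,.104))"
```

```text
t 5.2 p [0.5713 0.1391 0.1042] rho 0.0719 th_f 77.3 yaw -20.7 q [29.5 39.9] F [ 0.2 -0.6 -0.7]
to goal, tool mm [-1.2  2.1  0.2]
```

Now I'll push along the circle: 0.09 rad per row, about 6.3 mm chord.

Emit:
{"fn": "send_rows", "kwargs": {
  "deltas": [
    [[6.2,-0.5,0],[0,0,0.09],1],
    [[6.2,-0.5,0],[0,0,0.09],1],
    [[6.2,-0.5,0],[0,0,0.09],1],
    [[6.2,-0.5,0],[0,0,0.09],1],
    [[6.2,-0.5,0],[0,0,0.09],1],
    [[6.2,-0.5,0],[0,0,0.09],1],
    [[6.2,-0.5,0],[0,0,0.09],1],
    [[6.2,-0.5,0],[0,0,0.09],1],
    [[6.2,-0.5,0],[0,0,0.09],1],
    [[6.2,-0.5,0],[0,0,0.09],1]
  ]
}}

```text
time: 6.03
position: [0.6183, 0.1019, 0.1045]
tool_rot: [0.807, -0.591, -0.0, -0.001]
wrist_force: [-0.3, 3.2, -2.1]
opening: 0.008
grasp_force: 1.3
```

```bash
cat > ang.py <<'E'
from st import *
def ang(n="wrist"):
    m=camera_model(n);a=get_image(n);k=red(a)
    c,l,s,ce=cv2.connectedComponentsWithStats(k)
    for i in range(1,c):
        if s[i][4]>20:
            P=plane(m,[ce[i]],.118)[0][:2];d=P-C
            if np.hypot(*d)<.11: print(n,"handle?",s[i][4],P.round(4),"rho",np.hypot(*d).round(4),"th",np.degrees(np.arctan2(d[1],d[0])).round(1))
    return a
E
python3 -c "
from ang import *
st()
for n in ('scene','side','wrist'): ang(n)"
```

```text
t 6.03 p [0.6183 0.1019 0.1045] rho 0.0708 th_f 27.6 yaw -72.5 q [24.1 -6.5] F [-0.3  3.2 -2.1]
scene handle? 26 [0.604  0.0912] rho 0.0533 th 24.6
wrist handle? 1848 [0.6244 0.0794] rho 0.0696 th 8.6
```

The wrist camera puts the handle at 8.6° with the finger at 27.6°, in contact with about 3 N. I'll continue with three more calls.

Emit:
{"fn": "send_rows", "kwargs": {
  "deltas": [
    [[6.3,-0.7,0],[0,0,0.09],1],
    [[6.3,-0.7,0],[0,0,0.09],1],
    [[6.3,-0.7,0],[0,0,0.09],1],
    [[6.3,-0.7,0],[0,0,0.09],1],
    [[6.3,-0.7,0],[0,0,0.09],1],
    [[6.3,-0.7,0],[0,0,0.09],1],
    [[6.3,-0.7,0],[0,0,0.09],1],
    [[6.3,-0.7,0],[0,0,0.09],1],
    [[6.3,-0.7,0],[0,0,0.09],1],
    [[6.3,-0.7,0],[0,0,0.09],1]
  ]
}}

```text
time: 7.02
position: [0.6202, 0.0398, 0.1056]
tool_rot: [-0.471, 0.882, -0.0, 0.002]
wrist_force: [3.3, 0.7, -2.9]
opening: 0.006
grasp_force: 1.7
```

```bash
python3 -c "
from ang import *
st();ang()"
```

```text
t 7.02 p [0.6202 0.0398 0.1056] rho 0.071 th_f -24.3 yaw -123.8 q [ 18.6 -52.4] F [ 3.3  0.7 -2.9]
wrist handle? 1823 [0.6088 0.0217] rho 0.0713 th -41.6
```

Emit:
{"fn": "send_rows", "kwargs": {
  "deltas": [
    [[6.3,-0.6,0],[0,0,0.09],1],
    [[6.3,-0.6,0],[0,0,0.09],1],
    [[6.3,-0.6,0],[0,0,0.09],1],
    [[6.3,-0.6,0],[0,0,0.09],1],
    [[6.3,-0.6,0],[0,0,0.09],1],
    [[6.3,-0.6,0],[0,0,0.09],1],
    [[6.3,-0.6,0],[0,0,0.09],1],
    [[6.3,-0.6,0],[0,0,0.09],1],
    [[6.3,-0.6,0],[0,0,0.09],1],
    [[6.3,-0.6,0],[0,0,0.09],1]
  ]
}}

```text
time: 7.9
position: [0.5714, -0.0003, 0.1058]
tool_rot: [-0.041, 0.999, -0.001, 0.001]
wrist_force: [3.3, -5.2, -0.9]
opening: 0.007
grasp_force: 2.5
```

```bash
python3 -c "
from ang import *
st();ang()"
```

```text
t 7.9 p [ 5.714e-01 -3.000e-04  1.058e-01] rho 0.0711 th_f -77.1 yaw -175.3 q [  16.3 -101.7] F [ 3.3 -5.2 -0.9]
wrist handle? 1815 [ 0.5503 -0.0027] rho 0.0718 th -94.1
wrist handle? 105 [0.5934 0.1082] rho 0.0545 th 46.0
```

Emit:
{"fn": "send_rows", "kwargs": {
  "deltas": [
    [[6.3,-0.6,0],[0,0,0.09],1],
    [[6.3,-0.6,0],[0,0,0.09],1],
    [[6.3,-0.6,0],[0,0,0.09],1],
    [[6.3,-0.6,0],[0,0,0.09],1],
    [[6.3,-0.6,0],[0,0,0.09],1],
    [[6.3,-0.6,0],[0,0,0.09],1],
    [[6.3,-0.6,0],[0,0,0.09],1],
    [[6.3,-0.6,0],[0,0,0.09],1],
    [[6.3,-0.6,0],[0,0,0.09],1],
    [[6.3,-0.6,0],[0,0,0.09],1]
  ]
}}

```text
time: 8.78
position: [0.5109, 0.0145, 0.1058]
tool_rot: [0.398, 0.918, -0.0, 0.0]
wrist_force: [1.6, -2.1, -0.2]
opening: 0.005
grasp_force: 1.2
```

```bash
python3 -c "
from ang import *
st();ang()"
```

```text
t 8.78 p [0.5109 0.0145 0.1058] rho 0.0704 th_f -129.3 yaw 133.1 q [  19.9 -156.8] F [ 1.6 -2.1 -0.2]
wrist handle? 1822 [0.4963 0.0301] rho 0.0708 th -146.7
wrist handle? 158 [0.584  0.1242] rho 0.0621 th 62.7
```

The wheel is at about 197°, and joint 6 is near its limit. I'll back off 16 mm and turn the tool half a turn the other way.

Emit:
{"fn": "send_rows", "kwargs": {
  "deltas": [
    [[-4,0,0],[0,0,0],1],
    [[-4,0,0],[0,0,0],1],
    [[-4,0,0],[0,0,0],1],
    [[-4,0,0],[0,0,0],1],
    [[0,0,0],[0,0,-0.1208],1],
    [[0,0,0],[0,0,-0.1208],1],
    [[0,0,0],[0,0,-0.1208],1],
    [[0,0,0],[0,0,-0.1208],1],
    [[0,0,0],[0,0,-0.1208],1],
    [[0,0,0],[0,0,-0.1208],1]
  ]
}}

```text
time: 9.67
position: [0.5221, 0.0023, 0.1054]
tool_rot: [0.043, 0.999, -0.0, -0.0]
wrist_force: [-0.5, -0.5, 0.9]
opening: -0.0
grasp_force: 0.0
```

Emit:
{"fn": "send_rows", "kwargs": {
  "deltas": [
    [[0,0,0],[0,0,-0.1208],1],
    [[0,0,0],[0,0,-0.1208],1],
    [[0,0,0],[0,0,-0.1208],1],
    [[0,0,0],[0,0,-0.1208],1],
    [[0,0,0],[0,0,-0.1208],1],
    [[0,0,0],[0,0,-0.1208],1],
    [[0,0,0],[0,0,-0.1208],1],
    [[0,0,0],[0,0,-0.1208],1],
    [[0,0,0],[0,0,-0.1208],1],
    [[0,0,0],[0,0,-0.1208],1]
  ]
}}

```text
time: 10.5
position: [0.5221, 0.0023, 0.1054]
tool_rot: [-0.532, 0.847, 0.0, -0.0]
wrist_force: [-0.2, -0.8, 0.3]
opening: 0.005
grasp_force: 0.0
```

Emit:
{"fn": "send_rows", "kwargs": {
  "deltas": [
    [[0,0,0],[0,0,-0.1208],1],
    [[0,0,0],[0,0,-0.1208],1],
    [[0,0,0],[0,0,-0.1208],1],
    [[0,0,0],[0,0,-0.1208],1],
    [[0,0,0],[0,0,-0.1208],1],
    [[0,0,0],[0,0,-0.1208],1],
    [[0,0,0],[0,0,-0.1208],1],
    [[0,0,0],[0,0,-0.1208],1],
    [[0,0,0],[0,0,-0.1208],1],
    [[0,0,0],[0,0,-0.1208],1]
  ]
}}

```text
time: 11.33
position: [0.5221, 0.0023, 0.1054]
tool_rot: [0.919, -0.395, -0.0, 0.0]
wrist_force: [0.9, -0.7, 1.0]
opening: 0.006
grasp_force: 0.0
```

```bash
python3 -c "
from ang import *
st();ang();ang('scene')
import math
for th in (-110,-115):
  a=math.radians(th);st((C[0]+.07*math.cos(a),C[1]+.07*math.sin(a),.104))"
```

```text
t 11.33 p [0.5221 0.0023 0.1054] rho 0.0746 th_f -116.6 yaw -46.5 q [18.1 25.4] F [ 0.9 -0.7  1. ]
scene handle? 98 [0.488  0.0377] rho 0.0744 th -155.1
t 11.43 p [0.522  0.0024 0.1054] rho 0.0746 th_f -116.7 yaw -46.9 q [18.1 25. ] F [ 0.1 -0.4 -0.6]
to goal, tool mm [ 5.9 -7.6  1.4]
t 11.43 p [0.522  0.0024 0.1054] rho 0.0746 th_f -116.7 yaw -46.9 q [18.1 25. ] F [ 0.1 -0.4 -0.6]
to goal, tool mm [ 0.3 -5.   1.4]
```

Emit:
{"fn": "send_rows", "kwargs": {
  "deltas": [
    [[-8,0,0],[0,0,0],1],
    [[-8,0,0],[0,0,0],1],
    [[-6.3,0.6,0],[0,0,0.09],1],
    [[-6.3,0.6,0],[0,0,0.09],1],
    [[-6.3,0.6,0],[0,0,0.09],1],
    [[-6.3,0.6,0],[0,0,0.09],1],
    [[-6.3,0.6,0],[0,0,0.09],1],
    [[-6.3,0.6,0],[0,0,0.09],1],
    [[-6.3,0.6,0],[0,0,0.09],1],
    [[-6.3,0.6,0],[0,0,0.09],1]
  ]
}}

```text
time: 12.27
position: [0.4857, 0.0575, 0.1059]
tool_rot: [0.716, -0.698, 0.001, -0.0]
wrist_force: [2.2, -2.8, -0.5]
opening: 0.006
grasp_force: 1.3
```

```bash
python3 -c "
from ang import *
st();ang('scene');ang('side')"
```

```text
t 12.27 p [0.4857 0.0575 0.1059] rho 0.0708 th_f -170.6 yaw -88.5 q [ 25.9 -24.4] F [ 2.2 -2.8 -0.5]
scene handle? 139 [0.4798 0.0827] rho 0.0769 th 169.7
side handle? 69 [0.4869 0.0854] rho 0.0706 th 166.6
```

Contact is re-established, with the handle at about −190°.

Emit:
{"fn": "send_rows", "kwargs": {
  "deltas": [
    [[-6.3,0.6,0],[0,0,0.09],1],
    [[-6.3,0.6,0],[0,0,0.09],1],
    [[-6.3,0.6,0],[0,0,0.09],1],
    [[-6.3,0.6,0],[0,0,0.09],1],
    [[-6.3,0.6,0],[0,0,0.09],1],
    [[-6.3,0.6,0],[0,0,0.09],1],
    [[-6.3,0.6,0],[0,0,0.09],1],
    [[-6.3,0.6,0],[0,0,0.09],1],
    [[-6.3,0.6,0],[0,0,0.09],1],
    [[-6.3,0.6,0],[0,0,0.09],1]
  ]
}}

```text
time: 13.2
position: [0.5017, 0.1148, 0.1056]
tool_rot: [-0.343, 0.939, -0.001, -0.001]
wrist_force: [1.6, -6.3, 1.3]
opening: 0.003
grasp_force: 2.3
```

```bash
python3 -c "
from ang import *
st();ang('scene');ang('side')"
```

```text
t 13.2 p [0.5017 0.1148 0.1056] rho 0.0707 th_f 139.6 yaw -139.9 q [ 31. -81.] F [ 1.6 -6.3  1.3]
side handle? 74 [0.5205 0.1363] rho 0.0758 th 117.5
```

Emit:
{"fn": "send_rows", "kwargs": {
  "deltas": [
    [[-6.3,0.6,0],[0,0,0.09],1],
    [[-6.3,0.6,0],[0,0,0.09],1],
    [[-6.3,0.6,0],[0,0,0.09],1],
    [[-6.3,0.6,0],[0,0,0.09],1],
    [[-6.3,0.6,0],[0,0,0.09],1],
    [[-6.3,0.6,0],[0,0,0.09],1],
    [[-6.3,0.6,0],[0,0,0.09],1],
    [[-6.3,0.6,0],[0,0,0.09],1],
    [[-6.3,0.6,0],[0,0,0.09],1],
    [[-6.3,0.6,0],[0,0,0.09],1]
  ]
}}

```text
time: 14.13
position: [0.5574, 0.1392, 0.1052]
tool_rot: [0.099, 0.995, -0.0, -0.002]
wrist_force: [-3.1, 0.5, 1.8]
opening: 0.001
grasp_force: 1.2
```

```bash
python3 -c "
from ang import *
st();ang('scene');a=ang('side');cv2.imwrite('pics/s3.png',cv2.resize(a[195:305,215:365],None,fx=5,fy=5))"
```

```text
t 14.13 p [0.5574 0.1392 0.1052] rho 0.0703 th_f 88.4 yaw 168.6 q [  30.1 -131.4] F [-3.1  0.5  1.8]
```

View pics/s3.png

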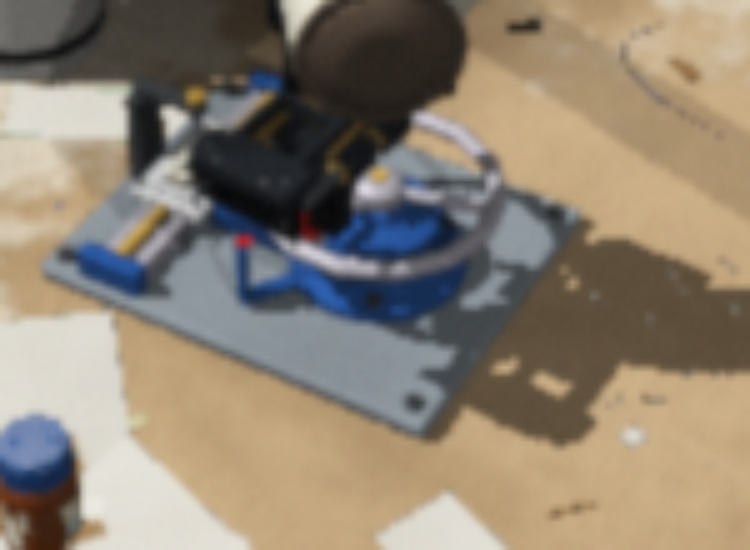

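In the side view only the foot of the handle shows, at crop (310,225), with the gripper over it. The handle is at about 70°, so 20° are left. I'll send four more rows and let it settle.

Emit:
{"fn": "send_rows", "kwargs": {
  "deltas": [
    [[-6.3,0.6,0],[0,0,0.09],1],
    [[-6.3,0.6,0],[0,0,0.09],1],
    [[-6.3,0.6,0],[0,0,0.09],1],
    [[-5.5,0.6,0],[0,0,0.09],1],
    [[0,0,0],[0,0,0],1],
    [[0,0,0],[0,0,0],1],
    [[0,0,0],[0,0,0],1],
    [[0,0,0],[0,0,0],1],
    [[0,0,0],[0,0,0],1],
    [[0,0,0],[0,0,0],1]
  ]
}}

```text
time: 15.07
position: [0.5825, 0.1339, 0.1056]
tool_rot: [0.275, 0.962, 0.0, -0.0]
wrist_force: [-0.3, -0.4, 0.1]
opening: 0.003
grasp_force: 0.2
```

```bash
python3 -c "
from st import *
st()"
```

```text
t 15.07 p [0.5825 0.1339 0.1056] rho 0.0703 th_f 67.4 yaw 148.1 q [  28.5 -150.3] F [-0.3 -0.4  0.1]
```

Emit:
{"fn": "send_rows", "kwargs": {
  "deltas": [
    [[5,0,0],[0,0,0],1],
    [[5,0,0],[0,0,0],1],
    [[5,0,0],[0,0,0],1],
    [[5,0,0],[0,0,0],1],
    [[0,0,-20],[0,0,0],1],
    [[0,0,-20],[0,0,0],1],
    [[0,0,-20],[0,0,0],1],
    [[0,0,-20],[0,0,0],1],
    [[0,0,-20],[0,0,0],1],
    [[0,0,-20],[0,0,0],1]
  ]
}}

```text
time: 15.9
position: [0.5652, 0.1446, 0.2266]
tool_rot: [0.275, 0.961, 0.0, 0.0]
wrist_force: [-1.1, -0.1, 0.0]
opening: 0.005
grasp_force: 0.0
```

Emit:
{"fn": "send_rows", "kwargs": {
  "deltas": [
    [[-14,20,0],[0,0,0],1],
    [[-14,20,0],[0,0,0],1],
    [[-14,20,0],[0,0,0],1],
    [[-14,20,0],[0,0,0],1],
    [[-14,20,0],[0,0,0],1],
    [[-14,20,0],[0,0,0],1],
    [[-14,20,0],[0,0,0],1],
    [[-14,20,0],[0,0,0],1],
    [[-14,20,0],[0,0,0],1],
    [[0,0,0],[0,0,0],1]
  ]
}}

```text
time: 16.73
position: [0.7699, 0.2322, 0.2216]
tool_rot: [0.275, 0.961, -0.001, -0.001]
wrist_force: [-1.0, 0.7, -2.0]
opening: 0.005
grasp_force: 0.0
```

```bash
python3 -c "
from ang import *
st();ang()
out=[]
for n,(x,y) in (('scene',(185,185)),('side',(215,195))):
  a=ang(n);out.append(cv2.resize(a[y:y+110,x:x+150],(400,293)))
  out.append(cv2.resize(cv2.imread(f'pics/{n}.png')[y:y+110,x:x+150],(400,293)))
  k=red(cv2.imread(f'pics/{n}.png'));print(n,'before',[np.round(c,1) for c,s in zip(*(lambda q:(q[3],q[2]))(cv2.connectedComponentsWithStats(k))) if s[4]>20 and 180<c[0]<330 and 180<c[1]<290],'now',[np.round(c,1) for c,s in zip(*(lambda q:(q[3],q[2]))(cv2.connectedComponentsWithStats(red(a)))) if s[4]>20 and 180<c[0]<330 and 180<c[1]<290])
cv2.imwrite('pics/f.png',np.vstack([np.hstack(out[:2]),np.hstack(out[2:])]))"
```

```text
t 16.73 p [0.7699 0.2322 0.2216] rho 0.2695 th_f 37.3 yaw 148.1 q [  28.2 -150.2] F [-1.   0.7 -2. ]
wrist handle? 740 [0.5956 0.1197] rho 0.0647 th 51.6
scene handle? 85 [0.5901 0.1276] rho 0.068 th 59.5
scene before [array([282. , 207.5]), array([243.3, 232.5])] now [array([282.1, 207.5]), array([243.3, 233.1])]
side handle? 48 [0.5966 0.1308] rho 0.0743 th 56.4
side before [array([280.5, 207.8]), array([271.1, 231.1])] now [array([280.4, 207.8]), array([271.5, 232. ])]
```

View pics/f.png

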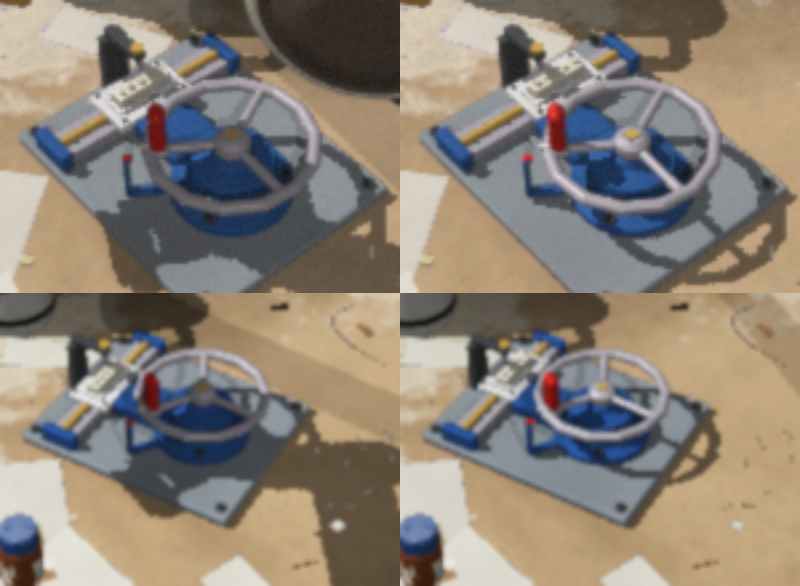

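The before/after pair (now on the left, start on the right) shows the handle back at the pointer. Its centroid is within 1 px of the start in both views, so about 2–3° at most. The block is seated under the pin and the arm is clear.

```bash
python3 -c "
from plant import r
print(r.sign_off())"
```

```text
the job is handed in; nothing more can be done
None
```

The wheel has been pushed one full turn clockwise by its handle (within about 2–4° by the camera images), the terminal block looks seated under the marking pin, the arm is clear, and the job is handed in; no verdict came back.

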